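Roll the lying jar up to its cork bumper and chock it

ROBOT

A 6-joint arm with a two-finger parallel gripper is mounted at the origin on the work surface. World frame = base frame: x ahead of the robot, y to its left, z up, the work surface at z = 0. Lengths are in m, angles in rad, forces in N, time in s.
With the tool pointing down it reaches from about 0.3 to 0.75 m from the base axis. Payload 8.5 kg.
Tool frame: the origin (TCP) lies midway between the tips of the shut fingers; the grasp point (between the pads) lies 19 mm behind it; z points along the fingers, x is the direction in which the jaws open and shut, and the axes are right-handed (so a half turn about z gives the same grasp; the last joint's range is limited). The gripper opens to 85 mm and grips with 20 to 120 N. Pads are 22 mm wide; open, the fingers measure 114 mm over their backs; the gripper's body (76 mm by 85 mm) begins 54 mm behind the grasp point. The pads swing forward as they close: fully open they stand 13 mm farther back than shut.
Start: joints at [1.038, 0.381, 1.297, -0, 1.464, -0.215], TCP at [0.172, 0.522, 0.231] pointing down, gripper open.
Joint ranges: [-3.11, 3.11], [-0.89, 2.33], [0.22, 2.48], [-1.42, 4.56], [0.17, 2.85], [-2.88, 2.88]. Speed limits (rad/s): [2.39, 2.39, 3.14, 3.14, 3.14, 3.14].

INTERFACE

Orientations are given as a rotation vector (axis times angle).
In Python, from workcell import readout, vision, job gives the robot as it stands.
- The arm moves only by the tool carry_out, never from a script. Its argument "deltas" is a list of rows, each an object of numbers: "x", "y", "z": the shift along the tool's x, y, z in mm; "yaw": the turn about the tool's z in degrees. A call has 1 to 10 rows; each row is the pose to reach, as a shift and turn from the pose measured when the call began, along the tool's axes at that moment; what a row does not reach only later rows make up. A row lasts 1/8 s, in which the tool goes at most 62.5 mm and 10.7 degrees, less where a joint would pass 70% of its speed; a pose out of reach is approached as far as the arm can. A call with a gripper value outside its range is refused whole. "fingers" is the finger opening in mm, from 0 to 85.4, set as the call begins (left out, the last holds). The fingers move at their own pace and stop on an object; "newtons" is the grip in N (left out, the last holds). Time passes only in rows, so rows that repeat a pose let the fingers close. It gives the time, the measured TCP pose, the force and the opening at its end, in the units of the state.
- readout.read_state(): the state, without advancing time (a new reading comes with each control period).
- vision.camera(name): name is "scene" or "top" or "wrist"; returns a dict with "img" (384x512x3 uint8, blue, green, red), "fx", "fy", "cx", "cy" (pixels), "xyz" and "attitude" of the camera in the world. Camera axes: x right, y down, z forward; pixel columns grow to the right and rows downward; lengths in m; the calibration is good to about 2 mm. A picture is of the moment at which its call begins. There is no depth.
- job.close_job(): hands the job in, once; it reports no verdict.
The state is a dict: "time": time; "joint_positions": joint angles; "qvel": joint speeds; "tau": joint torques, N m; "eef_pos": TCP position; "tool_rot": TCP orientation; "wrist_force": force on the tool from outside, world axes, zero at the start; "torque": the same for the moment, N m; "gripper_width": finger opening in m.
Only numpy, scipy, OpenCV 4.12 (cv2) and the standard library are available. Lean on these libraries where they do the work, as an engineer would, in place of code of your own. Each camera call takes 0.05 s, during which the arm holds its last target.

TASK

Roll the cork-lidded jar along its board, pushing on its side, until you feel it press against the cork bumper; keep it pressed there with a light, steady push for about a second, never hard (about 7 N is right, 14 N too much), then ease off so that it stays against the cork. Then set the wooden chock on the board behind the jar, its thin nose tucked under the jar's side, so that the jar cannot roll back. Keep the jar down on the board throughout, and leave the egg cooker, the glass cup and the spoon alone.

Things in the scene. Friction and masses are not known exactly. Their poses are not given: they have to be found in the camera images.
- board: Fixed plywood board on the table, 190 (its x) by 400 (its y) by 18 mm thick; origin at its underside's centre, so the lane is 18 mm above it. A batten 12 mm wide, 12 mm above the lane, along each long side leaves a lane 153 mm wide. The jar rolls along y; the bumper is at the -y end, the +y end is open.
- bumper: Housing fixed on the lane's -y end, 90 (x) by 30 (y) by 56 mm high, origin at its underside's centre, axes as the board's. A screw stem holds a cork pad (64 wide, 34 high) on its +y side at the height of the jar's axis. Pad face 35 to 71 mm in +y of the origin: differs each time, not measured, find it by feel. It gives 1 mm per 4 N (5 mm at most), springs back; the stem holds.
- jar: Loose smooth-glazed white jar with cork lid lying across the lane, 0.25 to 0.5 kg. Origin on its axis at the middle of the ceramic body, 38 mm above the lane. Body 76 mm diameter, 110 mm long on its x axis (-55 to +55 mm); lid 60 mm diameter from +55 to +77 mm. It turns about its x as it rolls, with slight rolling resistance.
- chock: Loose dark wooden chock, 70 g, on the table past the board's +y end. Origin at the centre of the underside of its grip block, 24 (x) by 36 (y) by 34 mm high (z up). A wedge nose, 36 mm wide, runs out in +x: its top slopes from 22 mm high at x = 12 mm to 3 mm at the tip, x = 46 mm. On the lane and touching the jar, its origin is 61 mm horizontally from the jar's axis.
- cooker: Egg cooker, white base and clear dome, 168 mm diameter, 150 mm high, with a toggle switch; origin at the centre of its underside. Leave alone.
- cup: Drinking glass, 68 mm diameter, 90 mm high; origin at the centre of its underside. Leave alone.
- spoon: Steel egg spoon lying on the table, 140 mm long along its x. Leave alone.
Mind the look-alikes: they are no part of the job. Of the things like the chock, leave any that is yellow; of the rest the smaller one is meant.

How it is judged:
On the way, in this order (a step that is already met when the one before it is completed fails the run):
1. the jar is pressed against the cork bumper with at least 2 N for 0.3 s (contact force between jar and bumper above 2 N), for 0.3 s.
2. the chock stands on the board with its nose under the jar's side (x of jar in the frame of chock between 0.053 and 0.069 m and height (world z) of chock below 0.022 m), for 0.2 s.
At the end, for the whole second after the job is handed in: The jar lies square across the lane (0.15 rad), within about 5 mm of touching the cork pad; the chock stands flat on the lane, nose to the jar (0.25 rad), its origin 53 to 69 mm from the jar's axis (61 is touching), within 45 mm of the jar's middle; both at rest (all of step 2 and horizontal distance between cork_c0 and jar below 0.0495 m and angle between the x axis of jar and the x axis of board, either way round below 0.15 rad and height (world z) of jar between 0.052 and 0.06 m and y of jar in the frame of chock between -0.045 and 0.045 m and angle between the y axis of chock and the x axis of board, either way round below 0.25 rad and angle between chock's own z axis and vertical below 0.1 rad and height (world z) of chock above 0.014 m and linear speed of each of jar, chock below 0.01 m/s).
It fails at once if the jar is pressed on the bumper with more than 14 N (contact force between jar and bumper above 14 N).
It fails at once if the jar is lifted off the board by more than 18 mm (height (world z) of jar above 0.074 m).
It fails at once if the egg cooker, the cup or the spoon is moved by more than 15 mm (distance of any of cooker, cup, spoon from where it was at the start of the episode above 0.015 m).
It also fails if it takes over 72 s, if anything falls off the work surface, if the arm or the gripper's body presses on something with over 40 N, if the wrist force passes 120 N, or if a joint passes its speed limit or range.

## Working session

There is one attempt and no reset: what is moved stays moved. The work goes in short steps, Python scripts to look and compute and a tool call to move; the robot and the scene stay as the last step left them, time stands still between calls to the robot, and variables do not carry over. Pictures are saved under pics/ and viewed, and the job is handed in when it is done.

Besides the shell and the picture viewer there is one more tool, called after "Request:" in YAML: its name, and indented under it one key for each argument. carry_out: Moves the arm, as the interface text tells. Its arguments: {"type":"object","properties":{"deltas":{"type":"array"},"fingers":{"type":"number"},"newtons":{"type":"number"}},"required":["deltas"]}

```bash
mkdir -p pics; cat > h.py <<'E'
import numpy as np,cv2
from scipy.spatial.transform import Rotation as R
from workcell import readout,vision,job
def cam(n,f=None):
    c=vision.camera(n)
    if f: cv2.imwrite('pics/'+f,c['img'])
    return c
def rot(c):
    a=np.array(c['attitude'],float)
    return a if a.shape==(3,3) else R.from_rotvec(a).as_matrix()
def ray(c,u,v,z):
    d=rot(c)@np.array([(u-c['cx'])/c['fx'],(v-c['cy'])/c['fy'],1]);o=np.array(c['xyz'])
    return o+d*(z-o[2])/d[2]
def proj(c,p):
    q=rot(c).T@(np.array(p)-np.array(c['xyz']));return c['fx']*q[0]/q[2]+c['cx'],c['fy']*q[1]/q[2]+c['cy']
E
python3 - <<'E'
from h import *
for n in('scene','top','wrist'):
    c=cam(n,n+'0.png');print(n,c['fx'],c['cx'],c['cy'],c['xyz'],c['attitude'])
print(readout.read_state())
E
```

```text
scene 417.6093337431276 252.03828670792475 192.10123582318272 [ 1.45987562 -0.15600191  0.70432591] [-1.7423069  -1.50315578  0.74519532]
top 477.6937163480754 252.36504021291768 190.7660764553963 [0.28477985 0.02620081 1.39392979] [-2.08128729  2.12507513 -0.24833424]
wrist 285.09468371561036 254.71155304329955 189.92687891562983 [0.09276251 0.54989493 0.37295181] [2.31736794 1.67676269 0.2785511 ]
{'time': 0.15, 'joint_positions': array([ 1.03767767e+00,  3.81075138e-01,  1.29803352e+00,  5.27573687e-06,
        1.46356489e+00, -2.15303656e-01]), 'qvel': array([-6.70650600e-04, -1.47383391e-03, -1.24684534e-03,  2.33913806e-03,
        3.05730025e-04, -8.80556804e-05]), 'tau': array([ 2.01907824e-03, -4.48627210e+01, -2.31344622e+01, -1.62915017e-04,
        3.81090213e-03, -2.07821472e-05]), 'eef_pos': array([0.17176509, 0.52227201, 0.23085332]), 'tool_rot': array([ 2.54462703e+00,  1.84168160e+00, -1.55942594e-03]), 'wrist_force': array([ 0.18888127, -1.13265724,  0.04153488]), 'torque': array([ 0.0588429 ,  0.03126282, -0.02305706]), 'gripper_width': 0.08530820184600461}
```

View pics/top0.png

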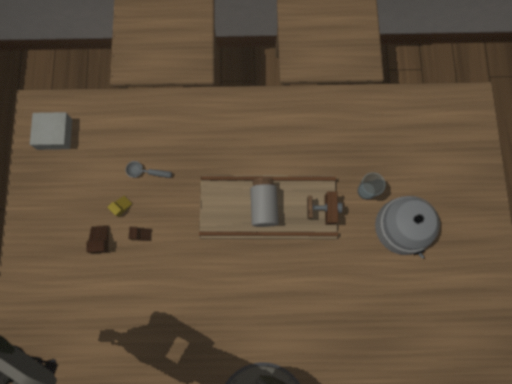

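View pics/scene0.png

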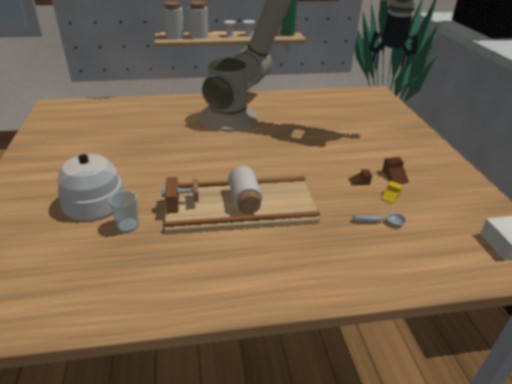

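View pics/wrist0.png

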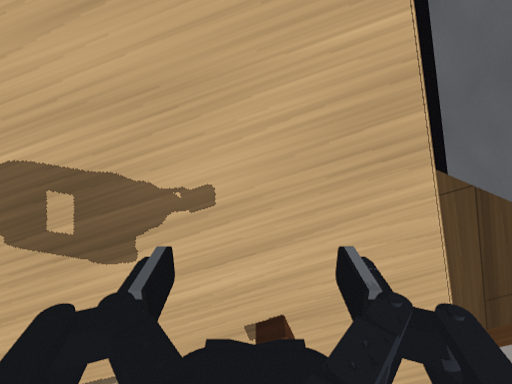

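The top view shows the board at x 200–337 and y 178–237, the jar near (264,203), and the bumper at (332,208). The small dark chock is at (140,234). The large dark one is at (98,239) and the yellow one at (120,205).

```bash
python3 - <<'E'
from h import *
c=cam('top');im=c['img']
a=cv2.resize(im[160:260,80:360],None,fx=2.85,fy=2.85,interpolation=cv2.INTER_CUBIC)
a=np.clip(a.astype(float)*1.8,0,255).astype(np.uint8)
b=cv2.resize(im[215:255,110:170],None,fx=7,fy=7,interpolation=cv2.INTER_CUBIC)
b=np.clip(b.astype(float)*1.8,0,255).astype(np.uint8)
cv2.imwrite('pics/t1.png',a);cv2.imwrite('pics/t2.png',b)
s=cam('scene')['img'][150:240,150:430];s=cv2.resize(s,None,fx=2.85,fy=2.85,interpolation=cv2.INTER_CUBIC);cv2.imwrite('pics/s1.png',np.clip(s*1.3,0,255).astype(np.uint8))
for n,u,v,z in [('b TL',200,178,.03),('b TR',337,178,.03),('b BL',200,237,.03),('b BR',337,237,.03),('jarL',263,182,.056),('jarR',265,226,.056),('ch',134,233,.034),('nose',150,235,.005)]:
    print(n,ray(c,u,v,z).round(4))
E
```

```text
b TL [0.6437 0.1673 0.03  ]
b TR [ 0.6355 -0.2369  0.03  ]
b BL [0.4689 0.1667 0.03  ]
b BR [ 0.4608 -0.2261  0.03  ]
jarL [ 0.6212 -0.0173  0.056 ]
jarR [ 0.4929 -0.0196  0.056 ]
ch [0.4838 0.355  0.034 ]
nose [0.4812 0.3151 0.005 ]
```

View pics/t1.png

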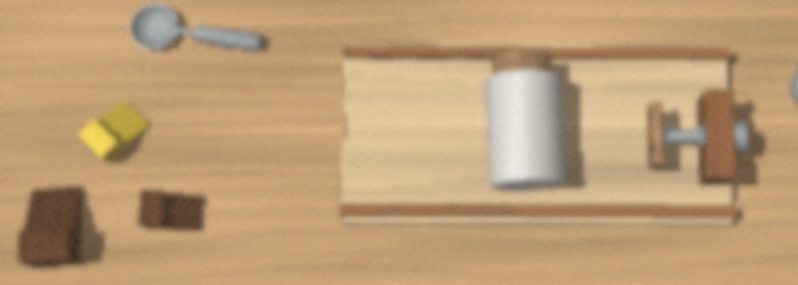

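View pics/t2.png

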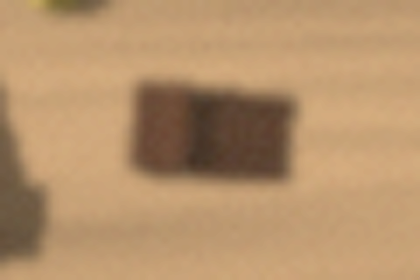

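View pics/s1.png

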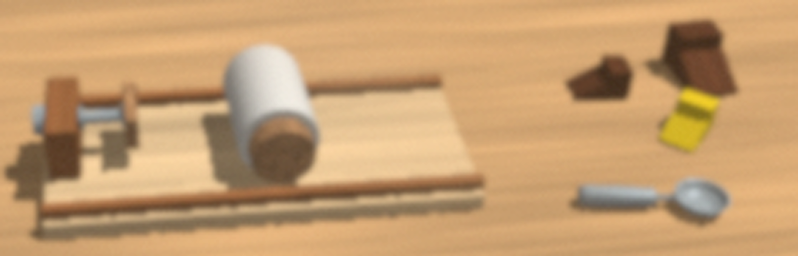

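```bash
cat > m.py <<'E'
from h import *
c=cam('top')
P=lambda u,v:(80+u/2.85-.35,160+v/2.85-.35)
Q=lambda u,v:(110+u/7-.4,215+v/7-.4)
for n,(u,v),z in [('batten top edge L',P(345,48),.03),('R',P(735,54),.03),('lower batten low edge L',P(340,217),.03),('R',P(735,217),.03),
 ('open end top',P(345,60),.018),('open end bot',P(343,203),.018),
 ('jar left edge top',P(488,75),.056),('bot',P(490,180),.056),('right top',P(562,75),.056),('bot',P(565,180),.056),('end lowx mid',P(527,187),.06),('body/lid',P(523,67),.075),
 ('pad front',P(649,135),.07),('pad top',P(655,102),.07),('pad bot',P(655,168),.07),('housing t',P(718,92),.074),('housing b',P(718,183),.074),
 ('ch block TL',Q(135,85),.034),('block BL',Q(135,175),.034),('block TR',Q(190,85),.034),('nose TR',Q(292,97),.003),('nose BR',Q(288,180),.003)]:
    print(n,np.round((u,v),1),ray(c,u,v,z).round(4))
print('toolx',R.from_rotvec(readout.read_state()['tool_rot']).as_matrix().round(3))
E
python3 m.py
```

```text
batten top edge L [200.7 176.5] [0.6482 0.1652 0.03  ]
R [337.5 178.6] [ 0.6336 -0.2384  0.03  ]
lower batten low edge L [198.9 235.8] [0.4725 0.1697 0.03  ]
R [337.5 235.8] [ 0.4642 -0.2279  0.03  ]
open end top [200.7 180.7] [0.6385 0.1664 0.018 ]
open end bot [200.  230.9] [0.4884 0.168  0.018 ]
jar left edge top [250.9 186. ] [0.6101 0.018  0.056 ]
bot [251.6 222.8] [0.5028 0.0182 0.056 ]
right top [276.8 186. ] [ 0.6086 -0.0569  0.056 ]
bot [277.9 222.8] [ 0.5012 -0.0563  0.056 ]
end lowx mid [264.6 225.3] [ 0.4944 -0.0182  0.06  ]
body/lid [263.2 183.2] [ 0.613 -0.017  0.075]
pad front [307.4 207. ] [ 0.5423 -0.1402  0.07  ]
pad top [309.5 195.4] [ 0.5757 -0.1478  0.07  ]
pad bot [309.5 218.6] [ 0.5091 -0.1446  0.07  ]
housing t [331.6 191.9] [ 0.5837 -0.2105  0.074 ]
housing b [331.6 223.9] [ 0.4922 -0.2051  0.074 ]
ch block TL [128.9 226.7] [0.5022 0.3703 0.034 ]
block BL [128.9 239.6] [0.4652 0.3689 0.034 ]
block TR [136.7 226.7] [0.5017 0.3478 0.034 ]
nose TR [151.3 228.5] [0.5007 0.3122 0.003 ]
nose BR [150.7 240.3] [0.4659 0.313  0.003 ]
toolx [[ 0.312  0.95  -0.   ]
 [ 0.95  -0.312 -0.   ]
 [-0.001 -0.    -1.   ]]
```

Board yaw is about −0.03 rad and the jar lies square at about (0.553, −0.019). The pad face is near y = −0.140. The chock block is at (0.484, 0.358) with its nose already pointing to −y. I'll move behind the jar with the jaws open across it.

Request:
carry_out:
  deltas:
    - {"x":-30,"y":50,"z":0,"yaw":7.4}
    - {"x":-60,"y":100,"z":0,"yaw":14.7}
    - {"x":-90,"y":150,"z":5,"yaw":22}
    - {"x":-120,"y":200,"z":10,"yaw":29.4}
    - {"x":-150,"y":250,"z":15,"yaw":36.8}
    - {"x":-180,"y":300,"z":20,"yaw":44}
    - {"x":-210,"y":350,"z":30,"yaw":51.5}
    - {"x":-240,"y":400,"z":40,"yaw":58.8}
    - {"x":-270,"y":450,"z":50,"yaw":66}
    - {"x":-300,"y":502,"z":60,"yaw":73.5}
  fingers: 68

```text
time: 1.55
eef_pos: [0.556, 0.0789, 0.171]
tool_rot: [3.141, -0.054, -0.0]
wrist_force: [0.2, 0.9, -0.3]
gripper_width: 0.0679
```

Request:
carry_out:
  deltas:
    - {"z":55}
    - {"z":110}
    - {"z":131}
    - {"z":131}
    - {"z":131}

```text
invalid input
```

```bash
python3 - <<'E'
from h import *
for n in('wrist','scene'): cam(n,n+'1.png')
s=readout.read_state();print(s['time'],s['eef_pos'],s['wrist_force'])
E
```

```text
1.65 [0.55753881 0.07625574 0.16952922] [-0.38400194  0.06723797  0.37347549]
```

View pics/wrist1.png

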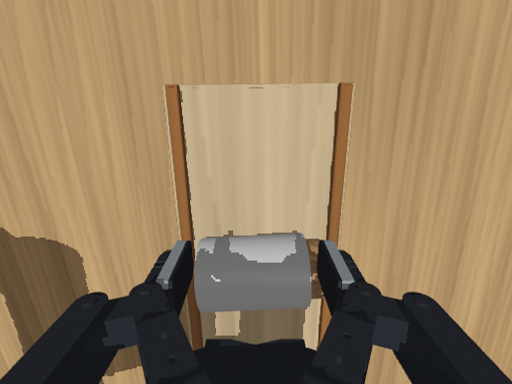

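View pics/scene1.png

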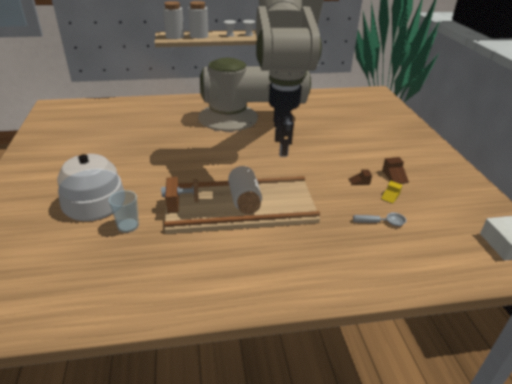

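The wrist view shows the gripper square with the board and centred on the jar body (columns 197–310). The row format seems to need all its keys, so I'll resend the move with them.

Request:
carry_out:
  deltas:
    - {"x":0,"y":0,"z":50,"yaw":0}
    - {"x":0,"y":0,"z":100,"yaw":0}
    - {"x":0,"y":0,"z":130,"yaw":0}
    - {"x":0,"y":0,"z":130,"yaw":0}
    - {"x":0,"y":0,"z":130,"yaw":0}

```text
time: 2.28
eef_pos: [0.5581, 0.0763, 0.0409]
tool_rot: [3.14, -0.058, 0.002]
wrist_force: [-0.2, 0.2, 1.4]
gripper_width: 0.068
```

Request:
carry_out:
  deltas:
    - {"x":0,"y":12,"z":0,"yaw":0}
    - {"x":0,"y":24,"z":0,"yaw":0}
    - {"x":0,"y":34,"z":0,"yaw":0}
    - {"x":0,"y":40,"z":0,"yaw":0}
    - {"x":0,"y":44,"z":0,"yaw":0}
    - {"x":0,"y":48,"z":0,"yaw":0}
    - {"x":0,"y":52,"z":0,"yaw":0}
    - {"x":0,"y":56,"z":0,"yaw":0}
    - {"x":0,"y":60,"z":0,"yaw":0}
    - {"x":0,"y":64,"z":0,"yaw":0}

```text
time: 3.52
eef_pos: [0.5557, 0.0121, 0.041]
tool_rot: [3.14, -0.058, 0.002]
wrist_force: [-0.1, 0.5, 0.0]
gripper_width: 0.0679
```

```bash
python3 - <<'E'
from h import *
c=cam('scene');s=c['img'][140:240,120:340];cv2.imwrite('pics/s2.png',cv2.resize(s,None,fx=3.5,fy=3.5))
s=readout.read_state();print(s['time'],s['eef_pos'],s['wrist_force'])
E
```

```text
3.575 [0.55575836 0.01164568 0.04100752] [ 0.15070773 -0.83576289  0.00859845]
```

View pics/s2.png

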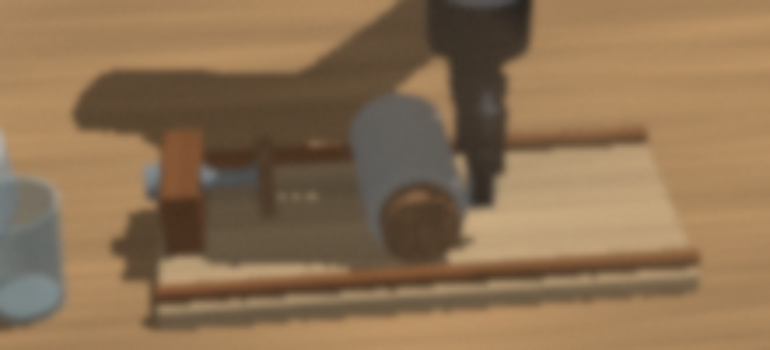

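The jar sits just ahead of the fingers and lies square. I'll continue.

Request:
carry_out:
  deltas:
    - {"x":0,"y":4,"z":0,"yaw":0}
    - {"x":0,"y":8,"z":0,"yaw":0}
    - {"x":0,"y":12,"z":0,"yaw":0}
    - {"x":0,"y":16,"z":0,"yaw":0}
    - {"x":0,"y":20,"z":0,"yaw":0}
    - {"x":0,"y":24,"z":0,"yaw":0}
    - {"x":0,"y":28,"z":0,"yaw":0}
    - {"x":0,"y":32,"z":0,"yaw":0}
    - {"x":0,"y":36,"z":0,"yaw":0}
    - {"x":0,"y":40,"z":0,"yaw":0}

```text
time: 4.82
eef_pos: [0.5542, -0.0286, 0.0411]
tool_rot: [3.14, -0.059, 0.002]
wrist_force: [-0.8, -0.7, -0.2]
gripper_width: 0.0682
```

```bash
python3 - <<'E'
from h import *
c=cam('scene');s=c['img'][140:240,120:340];cv2.imwrite('pics/s3.png',cv2.resize(s,None,fx=3.5,fy=3.5))
s=readout.read_state();print(s['time'],s['eef_pos'],s['wrist_force'])
E
```

```text
4.875 [ 0.55428675 -0.02900612  0.04104718] [ 0.70960826 -1.00702977  0.04334801]
```

View pics/s3.png

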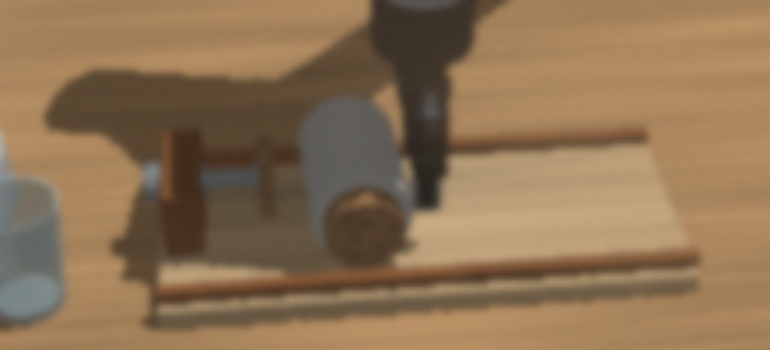

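Request:
carry_out:
  deltas:
    - {"x":0,"y":2,"z":0,"yaw":0}
    - {"x":0,"y":4,"z":0,"yaw":0}
    - {"x":0,"y":6,"z":0,"yaw":0}
    - {"x":0,"y":8,"z":0,"yaw":0}
    - {"x":0,"y":10,"z":0,"yaw":0}
    - {"x":0,"y":12,"z":0,"yaw":0}
    - {"x":0,"y":14,"z":0,"yaw":0}
    - {"x":0,"y":15,"z":0,"yaw":0}

```text
time: 5.88
eef_pos: [0.5537, -0.0441, 0.0411]
tool_rot: [3.139, -0.059, 0.002]
wrist_force: [-0.6, -0.6, -0.0]
gripper_width: 0.068
```

```bash
python3 - <<'E'
from h import *
c=cam('scene');s=c['img'][140:240,120:340];cv2.imwrite('pics/s4.png',cv2.resize(s,None,fx=3.5,fy=3.5))
for i in range(4):
  s=readout.read_state();print(s['time'],s['eef_pos'],s['wrist_force']); cam('top')
E
```

```text
5.925 [ 0.55371262 -0.04418293  0.04107423] [-0.39455987  0.57306051  0.22992566]
5.975 [ 0.55371753 -0.04408791  0.04109172] [0.31132017 0.29323885 0.21302993]
6.025 [ 0.55371517 -0.04404331  0.04108275] [-0.02196162 -0.89584688  0.36269227]
6.075 [ 0.55371039 -0.04398671  0.04109004] [-0.39045459  0.16708773  0.3106961 ]
```

View pics/s4.png

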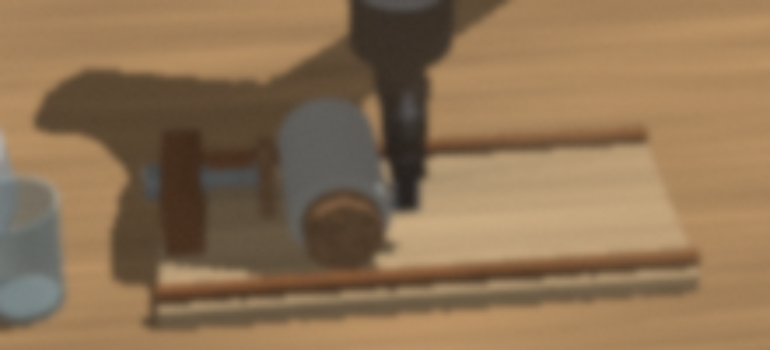

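Request:
carry_out:
  deltas:
    - {"x":0,"y":1,"z":0,"yaw":0}
    - {"x":0,"y":2,"z":0,"yaw":0}
    - {"x":0,"y":2.5,"z":0,"yaw":0}
    - {"x":0,"y":2.5,"z":0,"yaw":0}

```text
time: 6.62
eef_pos: [0.5536, -0.0465, 0.0411]
tool_rot: [3.139, -0.059, 0.002]
wrist_force: [0.1, 0.2, -1.0]
gripper_width: 0.0683
```

Request:
carry_out:
  deltas:
    - {"x":0,"y":1,"z":0,"yaw":0}
    - {"x":0,"y":2,"z":0,"yaw":0}
    - {"x":0,"y":2,"z":0,"yaw":0}

```text
time: 7.0
eef_pos: [0.5536, -0.0486, 0.0411]
tool_rot: [3.139, -0.06, 0.002]
wrist_force: [0.0, -0.1, 0.1]
gripper_width: 0.0683
```

Request:
carry_out:
  deltas:
    - {"x":0,"y":1,"z":0,"yaw":0}
    - {"x":0,"y":2,"z":0,"yaw":0}
    - {"x":0,"y":2,"z":0,"yaw":0}

```text
time: 7.38
eef_pos: [0.5535, -0.0506, 0.0411]
tool_rot: [3.139, -0.06, 0.002]
wrist_force: [0.2, 0.5, 0.5]
gripper_width: 0.0678
```

Request:
carry_out:
  deltas:
    - {"x":0,"y":1,"z":0,"yaw":0}
    - {"x":0,"y":1.5,"z":0,"yaw":0}
    - {"x":0,"y":1.5,"z":0,"yaw":0}

```text
time: 7.75
eef_pos: [0.5535, -0.0521, 0.0412]
tool_rot: [3.139, -0.06, 0.002]
wrist_force: [0.3, 1.0, 0.8]
gripper_width: 0.0683
```

Request:
carry_out:
  deltas:
    - {"x":0,"y":1,"z":0,"yaw":0}
    - {"x":0,"y":1,"z":0,"yaw":0}
    - {"x":0,"y":1,"z":0,"yaw":0}

```text
time: 8.12
eef_pos: [0.5534, -0.0532, 0.0412]
tool_rot: [3.139, -0.06, 0.002]
wrist_force: [0.1, 1.5, 0.1]
gripper_width: 0.068
```

```bash
python3 - <<'E'
from h import *
c=cam('scene');s=c['img'][140:240,120:340];cv2.imwrite('pics/s5.png',cv2.resize(s,None,fx=3.5,fy=3.5))
for i in range(3):
  s=readout.read_state();print(s['time'],s['eef_pos'],s['wrist_force']); cam('top')
E
```

```text
8.175 [ 0.55341117 -0.05320253  0.04111904] [ 1.09659716  0.94575352 -0.52982844]
8.225 [ 0.55341609 -0.05319522  0.04111938] [0.35987163 0.61178534 0.56254814]
8.275 [ 0.55339322 -0.05320735  0.04110976] [ 0.55399741  0.27136905 -0.36286732]
```

View pics/s5.png

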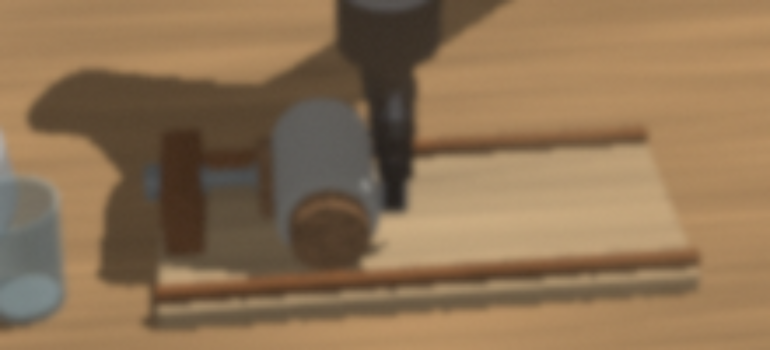

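Still free rolling and close to the pad. Next steps are 1 mm.

Request:
carry_out:
  deltas:
    - {"x":0,"y":1,"z":0,"yaw":0}
    - {"x":0,"y":1,"z":0,"yaw":0}
    - {"x":0,"y":1,"z":0,"yaw":0}

```text
time: 8.7
eef_pos: [0.5535, -0.054, 0.0412]
tool_rot: [3.14, -0.059, 0.003]
wrist_force: [1.5, 3.6, 1.3]
gripper_width: 0.0681
```

Request:
carry_out:
  deltas:
    - {"x":0,"y":1,"z":0,"yaw":0}
    - {"x":0,"y":1,"z":0,"yaw":0}
    - {"x":0,"y":1,"z":0,"yaw":0}

```text
time: 9.07
eef_pos: [0.5536, -0.0546, 0.0412]
tool_rot: [3.14, -0.059, 0.003]
wrist_force: [1.4, 5.1, 1.3]
gripper_width: 0.0682
```

Contact has been felt. I'll press to about 6–7 N and hold.

Request:
carry_out:
  deltas:
    - {"x":0,"y":1,"z":0,"yaw":0}
    - {"x":0,"y":1.3,"z":0,"yaw":0}
    - {"x":0,"y":1.3,"z":0,"yaw":0}

```text
time: 9.45
eef_pos: [0.5536, -0.0552, 0.0412]
tool_rot: [-3.141, 0.059, -0.004]
wrist_force: [2.7, 7.6, 1.0]
gripper_width: 0.068
```

```bash
python3 - <<'E'
from h import *
c=cam('scene');s=c['img'][140:240,120:340];cv2.imwrite('pics/s6.png',cv2.resize(s,None,fx=3.5,fy=3.5))
for i in range(6):
  s=readout.read_state();print(s['time'],s['eef_pos'],s['wrist_force']); cam('top')
E
```

```text
9.5 [ 0.5536597  -0.05519079  0.0412461 ] [2.18524024 7.18557433 1.01185962]
9.55 [ 0.55365104 -0.05523205  0.04125541] [2.60556065 6.97757633 1.01801396]
9.6 [ 0.55364698 -0.05520849  0.04122622] [2.70441077 7.42658657 2.28890136]
9.65 [ 0.55364106 -0.05520798  0.04122158] [2.35974784 7.2666284  1.22033176]
9.7 [ 0.55364183 -0.05518825  0.04123205] [2.02368291 6.84450486 1.1788943 ]
9.75 [ 0.55362603 -0.05519427  0.04122809] [1.95295351 7.31325314 1.16955618]
```

View pics/s6.png

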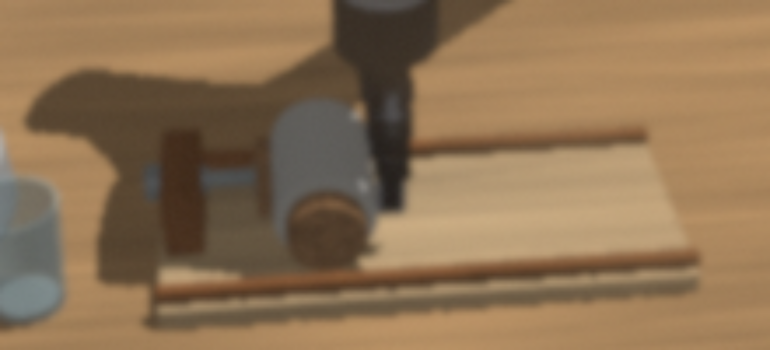

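Steady at about 7.2 N. I'll hold a bit longer, then ease off slowly.

```bash
python3 - <<'E'
from h import *
for i in range(10): cam('top')
s=readout.read_state();print(s['time'],s['eef_pos'],s['wrist_force'])
E
```

```text
10.3 [ 0.55364979 -0.05522214  0.04123674] [2.58222484 7.13030246 0.54554015]
```

Request:
carry_out:
  deltas:
    - {"x":0,"y":0.4,"z":0,"yaw":0}
    - {"x":0,"y":0,"z":0,"yaw":0}
    - {"x":0,"y":-0.3,"z":0,"yaw":0}
    - {"x":0,"y":-0.6,"z":0,"yaw":0}
    - {"x":0,"y":-0.9,"z":0,"yaw":0}
    - {"x":0,"y":-1.2,"z":0,"yaw":0}
    - {"x":0,"y":-1.5,"z":0,"yaw":0}
    - {"x":0,"y":-1.7,"z":0,"yaw":0}
    - {"x":0,"y":-1.9,"z":0,"yaw":0}
    - {"x":0,"y":-2.1,"z":0,"yaw":0}

```text
time: 11.55
eef_pos: [0.5538, -0.0533, 0.0413]
tool_rot: [3.141, -0.059, 0.004]
wrist_force: [0.3, -0.0, 0.9]
gripper_width: 0.0682
```

Request:
carry_out:
  deltas:
    - {"x":0,"y":-0.2,"z":0,"yaw":0}
    - {"x":0,"y":-0.4,"z":0,"yaw":0}
    - {"x":0,"y":-0.6,"z":0,"yaw":0}
    - {"x":0,"y":-0.8,"z":0,"yaw":0}
    - {"x":0,"y":-1.2,"z":0,"yaw":0}
    - {"x":0,"y":-2,"z":0,"yaw":0}

```text
time: 12.3
eef_pos: [0.5539, -0.0512, 0.0413]
tool_rot: [3.141, -0.059, 0.004]
wrist_force: [0.8, 0.3, 0.1]
gripper_width: 0.0679
```

```bash
python3 - <<'E'
from h import *
c=cam('scene');s=c['img'][140:240,120:340];cv2.imwrite('pics/s7.png',cv2.resize(s,None,fx=3.5,fy=3.5))
for i in range(3):
  s=readout.read_state();print(s['time'],s['eef_pos'],s['wrist_force']); cam('top')
E
```

```text
12.35 [ 0.55385985 -0.0511215   0.04129778] [ 0.30845194  0.09306802 -0.13581061]
12.4 [ 0.5538683  -0.05117984  0.04129918] [ 0.30547277 -0.86270977  0.07779513]
12.45 [ 0.55386752 -0.05120066  0.04129637] [-0.38171949  0.23896539 -0.19693961]
```

View pics/s7.png

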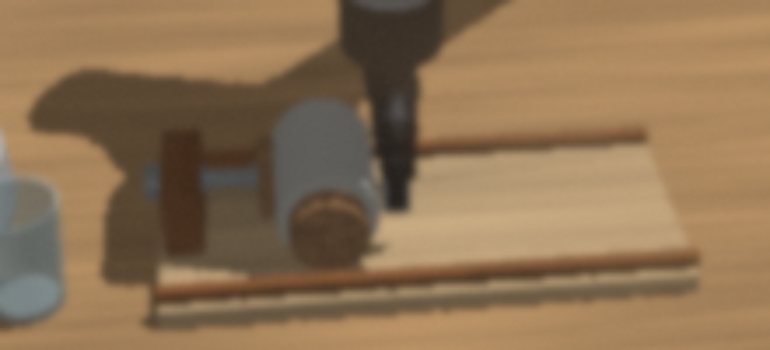

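The jar stays on the cork with no load. I'll back off, lift and go to the chock.

Request:
carry_out:
  deltas:
    - {"x":0,"y":-3,"z":0,"yaw":0}
    - {"x":0,"y":-10,"z":0,"yaw":0}
    - {"x":0,"y":-25,"z":0,"yaw":0}
    - {"x":0,"y":-45,"z":0,"yaw":0}
    - {"x":0,"y":-60,"z":-20,"yaw":0}
    - {"x":0,"y":-60,"z":-60,"yaw":0}
    - {"x":0,"y":-60,"z":-110,"yaw":0}
    - {"x":0,"y":-60,"z":-110,"yaw":0}
  fingers: 75

```text
time: 13.5
eef_pos: [0.5573, 0.0099, 0.1549]
tool_rot: [3.14, -0.056, 0.015]
wrist_force: [0.5, 0.8, -1.0]
gripper_width: 0.0748
```

Request:
carry_out:
  deltas:
    - {"x":-14,"y":-58,"z":0,"yaw":0}
    - {"x":-28,"y":-116,"z":0,"yaw":0}
    - {"x":-42,"y":-174,"z":0,"yaw":-1}
    - {"x":-57,"y":-232,"z":0,"yaw":-2}
    - {"x":-71,"y":-290,"z":0,"yaw":-2}
    - {"x":-85,"y":-346,"z":0,"yaw":-2}
    - {"x":-85,"y":-346,"z":0,"yaw":-2}
    - {"x":-85,"y":-346,"z":0,"yaw":-2}

```text
time: 14.5
eef_pos: [0.4842, 0.3588, 0.1528]
tool_rot: [3.139, -0.0, 0.013]
wrist_force: [0.2, -0.8, -0.6]
gripper_width: 0.0747
```

```bash
python3 - <<'E'
from h import *
c=cam('wrist','w3.png');print(c['xyz'],c['attitude'])
c=cam('top','t3.png')
cv2.imwrite('pics/t3b.png',np.clip(cv2.resize(c['img'][170:250,100:350],None,fx=3.2,fy=3.2)*1.6,0,255).astype(np.uint8))
s=readout.read_state();print(s['time'],s['eef_pos'],s['tool_rot'],s['wrist_force'])
E
```

```text
[0.48334203 0.44417949 0.29471532] [ 2.80915271 -0.00307762  0.01241079]
14.6 [0.48490077 0.35788163 0.15327345] [ 3.13953249 -0.00360049  0.01439396] [-0.04039425 -0.65747501  0.28376556]
```

View pics/w3.png

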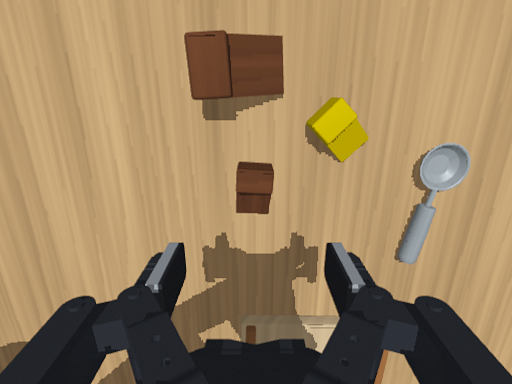

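View pics/t3b.png

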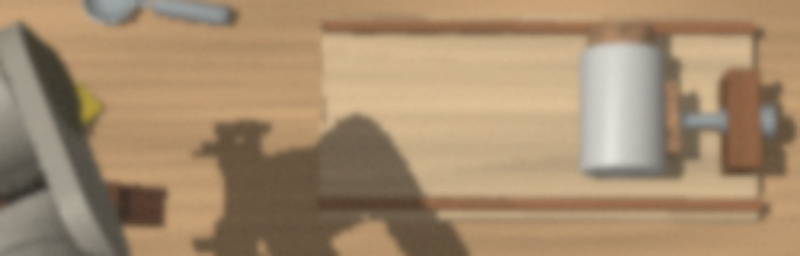

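The jar rests square on the pad and the chock is centred near (254,188) in the wrist view. I'll measure it there.

```bash
python3 - <<'E'
from h import *
c=cam('wrist');im=c['img']
cv2.imwrite('pics/w4.png',cv2.resize(im[150:230,215:300],None,fx=7,fy=7,interpolation=cv2.INTER_CUBIC))
for n,u,v,z in [('bk L',237,163.5,.034),('bk R',272.5,163.5,.034),('fr L',236,193,.034),('fr R',273,193,.034),('tipL',236.5,212.5,.003),('tipR',269,213,.003)]: print(n,ray(c,u,v,z).round(4))
print(proj(c,[.4845,.358,.034]))
E
```

```text
bk L [0.4699 0.3794 0.034 ]
bk R [0.5032 0.3792 0.034 ]
fr L [0.4682 0.35   0.034 ]
fr R [0.5042 0.3498 0.034 ]
tipL [0.4663 0.3159 0.003 ]
tipR [0.5026 0.3151 0.003 ]
(np.float64(252.685959146577), np.float64(185.10506109187776))
```

View pics/w4.png

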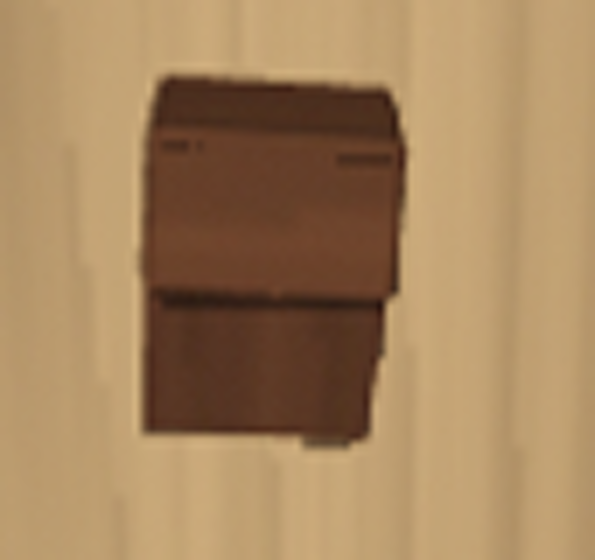

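Request:
carry_out:
  deltas:
    - {"x":1,"y":-3,"z":50,"yaw":2}
    - {"x":1,"y":-3,"z":100,"yaw":2}
    - {"x":1,"y":-3,"z":135,"yaw":2}
    - {"x":1,"y":-3,"z":145,"yaw":2}
    - {"x":1,"y":-3,"z":145,"yaw":2}
    - {"x":1,"y":-3,"z":145,"yaw":2}
  fingers: 75

```text
time: 15.4
eef_pos: [0.4884, 0.3606, 0.0101]
tool_rot: [3.14, -0.06, 0.019]
wrist_force: [-1.0, -0.9, 0.8]
gripper_width: 0.0745
```

Request:
carry_out:
  deltas:
    - {"x":0,"y":0,"z":0,"yaw":0}
    - {"x":0,"y":0,"z":0,"yaw":0}
    - {"x":0,"y":0,"z":0,"yaw":0}
    - {"x":0,"y":0,"z":0,"yaw":0}
    - {"x":0,"y":0,"z":0,"yaw":0}
    - {"x":0,"y":0,"z":0,"yaw":0}
  fingers: 20
  newtons: 30

```text
time: 16.15
eef_pos: [0.4886, 0.3609, 0.0111]
tool_rot: [-3.141, 0.06, -0.021]
wrist_force: [-1.1, -1.7, 6.8]
gripper_width: 0.0359
```

```bash
python3 - <<'E'
from h import *
c=cam('wrist','w5.png')
s=readout.read_state();print(s['time'],s['eef_pos'],s['tool_rot'],s['wrist_force'],s['gripper_width'])
E
```

```text
16.2 [0.48862855 0.36087112 0.01110974] [-3.14076082  0.05948611 -0.02068412] [-0.9856051  -0.70553061  4.3975288 ] 0.03568364258078397
```

View pics/w5.png

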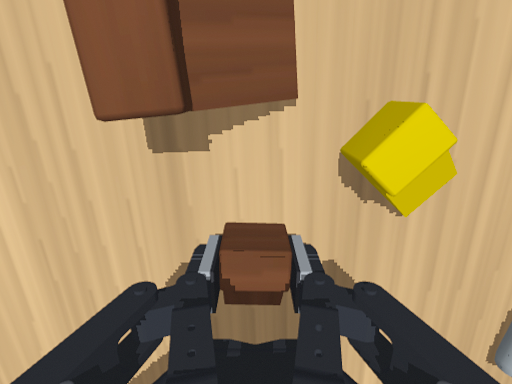

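The grip is good: 35.8 mm matches the 36 mm chock. Next I'll measure the jar's position from the top view.

```bash
python3 - <<'E'
from h import *
c=cam('top');im=cv2.imread('pics/t3.png')
cv2.imwrite('pics/t6.png',np.clip(cv2.resize(im[170:240,270:350],None,fx=8,fy=8,interpolation=cv2.INTER_CUBIC)*1.6,0,255).astype(np.uint8))
g=im.min(2)
for v in (190,200,210,220): print(v,g[v,274:318])
hsv=cv2.cvtColor(im,cv2.COLOR_BGR2HSV)
E
```

```text
190 [ 87  87  86  86  86  87  92 100 106 111 116 119 121 124 126 128 130 130
 131 128 124 123 119 117 114 110 106 103  98  91  84  77  68  56  52  48
  49  51  61  73  81  84  84  85]
200 [ 92  93  92  92  91  93  93  98 105 112 117 120 122 124 126 130 132 133
 132 129 125 122 119 116 113 109 106 103  98  91  86  77  67  58  57  58
  58  57  52  56  58  55  54  61]
210 [ 87  87  87  87  87  88  91  97 107 113 118 120 122 125 127 132 136 136
 132 128 125 121 119 116 113 109 105 102  96  91  86  76  67  56  52  54
  57  58  57  54  56  57  56  58]
220 [ 80  78  79  79  79  80  84  95 106 113 117 119 122 123 127 133 132 132
 128 124 119 116 115 111 108 106 103  98  95  89  84  77  68  60  49  44
  43  46  46  55  65  68  70  70]
```

View pics/t6.png

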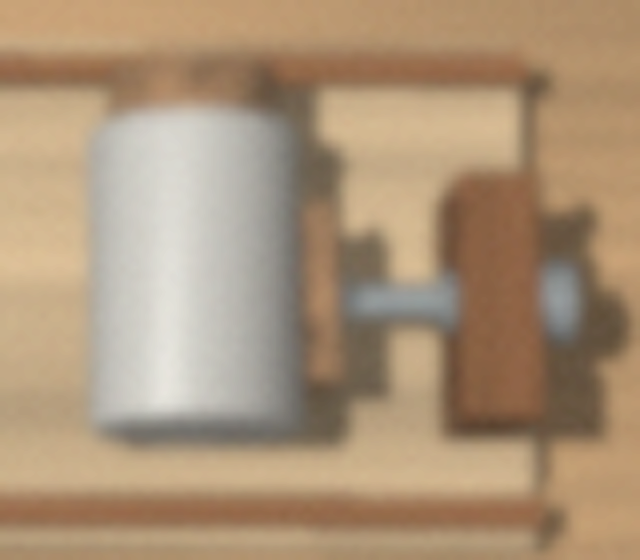

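```bash
python3 - <<'E'
from h import *
c=cam('top')
for u,v,z in [(281,190,.056),(281,220,.056),(307,190,.056),(307,220,.056),(294,183.3,.08),(294,224,.056)]: print(u,v,ray(c,u,v,z).round(4))
s=readout.read_state();print(s['time'],s['eef_pos'],s['tool_rot'],s['wrist_force'],s['gripper_width'])
print(R.from_rotvec(s['tool_rot']).as_matrix().round(3))
E
```

```text
281 190 [ 0.5964 -0.0684  0.056 ]
281 220 [ 0.5091 -0.0654  0.056 ]
307 190 [ 0.5949 -0.1433  0.056 ]
307 220 [ 0.5076 -0.1392  0.056 ]
294 183.3 [ 0.6096 -0.1043  0.08  ]
294 224 [ 0.4969 -0.1018  0.056 ]
16.3 [0.48862783 0.36087315 0.01110632] [-3.14078409  0.05950432 -0.02069982] [-0.84811799  0.42610432  6.34589136] 0.035503737223939486
[[ 0.999 -0.038  0.013]
 [-0.038 -0.999 -0.   ]
 [ 0.013 -0.    -1.   ]]
```

Request:
carry_out:
  deltas:
    - {"x":0,"y":0,"z":-30,"yaw":0}
    - {"x":0,"y":0,"z":-80,"yaw":0}
    - {"x":15,"y":50,"z":-90,"yaw":0}
    - {"x":28,"y":105,"z":-90,"yaw":0}
    - {"x":40,"y":160,"z":-90,"yaw":0}
    - {"x":52,"y":215,"z":-90,"yaw":0}
    - {"x":62,"y":270,"z":-90,"yaw":0}
    - {"x":72,"y":325,"z":-90,"yaw":0}
    - {"x":82,"y":374,"z":-90,"yaw":0}
    - {"x":82,"y":374,"z":-90,"yaw":0}

```text
time: 17.55
eef_pos: [0.5557, -0.0191, 0.1021]
tool_rot: [3.14, -0.066, 0.022]
wrist_force: [-0.3, 0.8, -0.4]
gripper_width: 0.0358
```

```bash
python3 - <<'E'
from h import *
cam('wrist','w6.png');c=cam('scene');s=c['img'][100:240,120:340];cv2.imwrite('pics/s8.png',cv2.resize(s,None,fx=3.5,fy=3.5))
s=readout.read_state();print(s['time'],s['eef_pos'],s['tool_rot'],s['wrist_force'],s['gripper_width'])
E
```

```text
17.65 [ 0.5550074  -0.01599685  0.10199196] [-3.14039892  0.06091332 -0.02023037] [ 0.72920207  0.70586382 -1.03261506] 0.03592551909237027
```

View pics/s8.png

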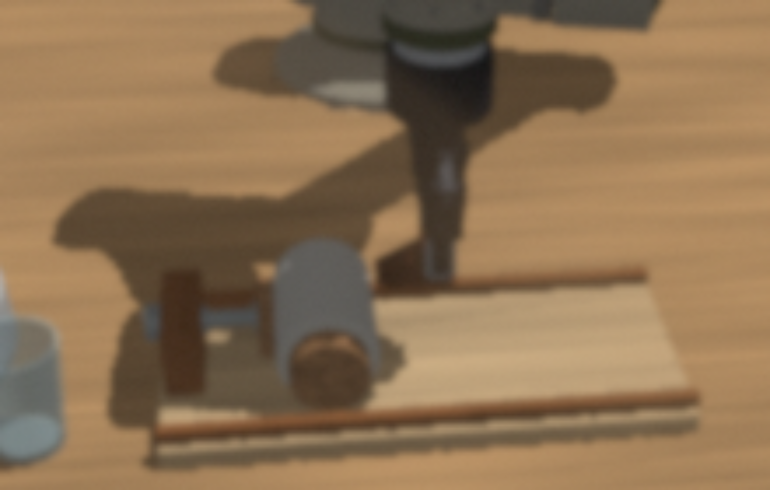

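View pics/w6.png

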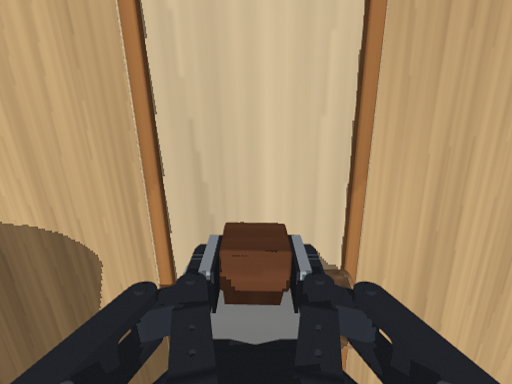

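The chock hangs level above the lane, clear of the jar. I'll descend behind it.

Request:
carry_out:
  deltas:
    - {"x":1,"y":-2,"z":30,"yaw":0}
    - {"x":1,"y":-2,"z":55,"yaw":0}
    - {"x":1,"y":-2,"z":66,"yaw":0}
    - {"x":1,"y":-2,"z":70,"yaw":0}
    - {"x":1,"y":-2,"z":70,"yaw":0}
    - {"x":1,"y":-2,"z":70,"yaw":0}

```text
time: 18.4
eef_pos: [0.5573, -0.014, 0.0327]
tool_rot: [-3.141, 0.061, -0.022]
wrist_force: [0.8, 0.4, 0.0]
gripper_width: 0.036
```

```bash
python3 - <<'E'
from h import *
c=cam('scene');s=c['img'][100:240,120:340];cv2.imwrite('pics/s9.png',cv2.resize(s,None,fx=3.5,fy=3.5))
s=readout.read_state();print(s['time'],s['eef_pos'],s['tool_rot'],s['wrist_force'],s['gripper_width'])
E
```

```text
18.45 [ 0.55729951 -0.01407783  0.0326933 ] [-3.14061943  0.06100175 -0.02210559] [ 0.07660944 -0.55307112  0.34071008] 0.03560879217921614
```

View pics/s9.png

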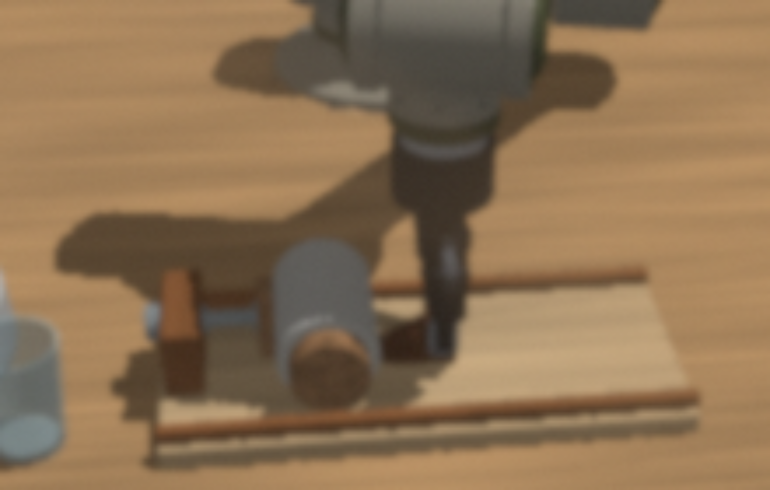

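Request:
carry_out:
  deltas:
    - {"x":0,"y":0,"z":2,"yaw":0}
    - {"x":0,"y":4,"z":2.5,"yaw":0}
    - {"x":0,"y":8,"z":2.5,"yaw":0}
    - {"x":0,"y":12,"z":2.5,"yaw":0}
    - {"x":0,"y":16,"z":2.5,"yaw":0}
    - {"x":0,"y":19,"z":2.5,"yaw":0}
    - {"x":0,"y":21,"z":2.5,"yaw":0}
    - {"x":0,"y":22,"z":2.5,"yaw":0}
    - {"x":0,"y":22,"z":2.5,"yaw":0}

```text
time: 19.58
eef_pos: [0.5565, -0.0361, 0.0302]
tool_rot: [-3.141, 0.061, -0.022]
wrist_force: [-0.0, 0.2, -1.0]
gripper_width: 0.0357
```

Request:
carry_out:
  deltas:
    - {"x":0,"y":1,"z":0,"yaw":0}
    - {"x":0,"y":2,"z":0,"yaw":0}
    - {"x":0,"y":2,"z":0,"yaw":0}

```text
time: 19.95
eef_pos: [0.5564, -0.0381, 0.0302]
tool_rot: [-3.141, 0.061, -0.022]
wrist_force: [0.5, 0.0, -1.5]
gripper_width: 0.0357
```

```bash
python3 - <<'E'
from h import *
c=cam('scene');s=c['img'][140:240,120:340];cv2.imwrite('pics/s10.png',cv2.resize(s,None,fx=3.5,fy=3.5))
for i in range(3):
  s=readout.read_state();print(s['time'],s['eef_pos'],s['wrist_force']);cam('top')
E
```

```text
20.0 [ 0.55639982 -0.03807508  0.03019588] [-0.1373424  -0.23664658 -1.27040423]
20.05 [ 0.55640767 -0.03805471  0.03019437] [ 0.23428216  0.03489605 -1.02247156]
20.1 [ 0.55639501 -0.03805056  0.030179  ] [-0.48078704 -0.78147512 -0.42431292]
```

View pics/s10.png

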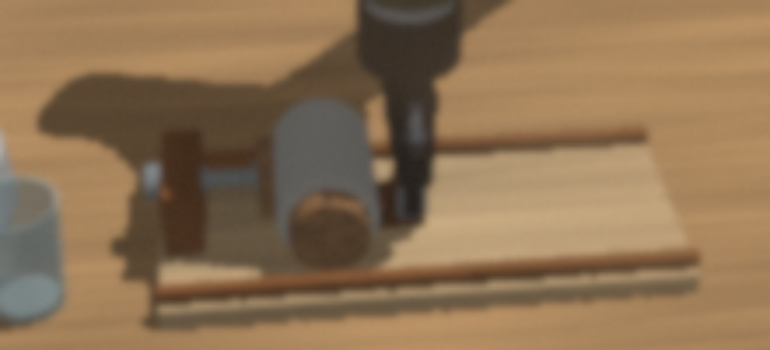

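Request:
carry_out:
  deltas:
    - {"x":0,"y":0.5,"z":0.5,"yaw":0}
    - {"x":0,"y":1,"z":1,"yaw":0}
    - {"x":0,"y":1,"z":1,"yaw":0}

```text
time: 20.52
eef_pos: [0.5564, -0.0391, 0.0292]
tool_rot: [-3.141, 0.061, -0.022]
wrist_force: [-0.8, 0.2, -1.2]
gripper_width: 0.0355
```

Request:
carry_out:
  deltas:
    - {"x":0,"y":0.5,"z":0,"yaw":0}
    - {"x":0,"y":1,"z":0,"yaw":0}
    - {"x":0,"y":1,"z":0,"yaw":0}

```text
time: 20.9
eef_pos: [0.5563, -0.0401, 0.0292]
tool_rot: [-3.141, 0.061, -0.022]
wrist_force: [-0.6, 0.5, -0.4]
gripper_width: 0.0355
```

Request:
carry_out:
  deltas:
    - {"x":0,"y":0.5,"z":0,"yaw":0}
    - {"x":0,"y":1,"z":0,"yaw":0}
    - {"x":0,"y":1,"z":0,"yaw":0}

```text
time: 21.28
eef_pos: [0.5563, -0.0408, 0.0292]
tool_rot: [-3.14, 0.061, -0.022]
wrist_force: [1.2, 3.8, 0.9]
gripper_width: 0.0358
```

The nose touches the jar at 3.8 N. I'll ease back slightly, set the chock down and open.

Request:
carry_out:
  deltas:
    - {"x":0,"y":-0.3,"z":0.4,"yaw":0}
    - {"x":0,"y":-0.3,"z":0.8,"yaw":0}
    - {"x":0,"y":-0.3,"z":0.8,"yaw":0}

```text
time: 21.65
eef_pos: [0.5563, -0.0407, 0.0291]
tool_rot: [-3.141, 0.061, -0.023]
wrist_force: [-2.2, 2.0, 6.8]
gripper_width: 0.0358
```

```bash
python3 - <<'E'
from h import *
for i in range(4):
  s=readout.read_state();print(s['time'],s['eef_pos'],s['wrist_force']);cam('top')
E
```

```text
21.65 [ 0.55634087 -0.04069795  0.02910239] [-2.19701537  2.00023629  6.77765969]
21.7 [ 0.55634602 -0.04071748  0.02910606] [-1.8179175   2.35083597  8.07090465]
21.75 [ 0.5563282  -0.04070815  0.02908599] [-2.68472701  1.328574    8.52595314]
21.8 [ 0.55635619 -0.04069044  0.02909535] [-1.33202564  1.96920093  7.57519739]
```

Seated on the lane, at z = 0.018 + 0.011. Releasing now.

Request:
carry_out:
  deltas:
    - {"x":0,"y":0,"z":0,"yaw":0}
    - {"x":0,"y":0,"z":0,"yaw":0}
    - {"x":0,"y":0,"z":0,"yaw":0}
    - {"x":0,"y":0,"z":0,"yaw":0}
    - {"x":0,"y":0,"z":0,"yaw":0}
  fingers: 60

```text
time: 22.48
eef_pos: [0.5563, -0.0407, 0.029]
tool_rot: [-3.141, 0.061, -0.023]
wrist_force: [-0.6, 0.6, 0.0]
gripper_width: 0.0602
```

Request:
carry_out:
  deltas:
    - {"x":0,"y":0,"z":-10,"yaw":0}
    - {"x":0,"y":0,"z":-30,"yaw":0}
    - {"x":0,"y":-5,"z":-70,"yaw":0}
    - {"x":0,"y":-40,"z":-120,"yaw":0}
    - {"x":0,"y":-90,"z":-150,"yaw":0}
    - {"x":0,"y":-140,"z":-160,"yaw":0}
    - {"x":0,"y":-140,"z":-160,"yaw":0}

```text
time: 23.35
eef_pos: [0.5593, 0.1021, 0.1908]
tool_rot: [-3.14, 0.054, -0.027]
wrist_force: [0.0, -0.7, 0.5]
gripper_width: 0.0603
```

```bash
python3 - <<'E'
from h import *
c=cam('top','t9.png')
cv2.imwrite('pics/t9b.png',np.clip(cv2.resize(c['img'][165:245,190:350],None,fx=5,fy=5,interpolation=cv2.INTER_CUBIC)*1.6,0,255).astype(np.uint8))
cam('wrist','w9.png');c=cam('scene','s11.png');s=c['img'][140:240,120:340];cv2.imwrite('pics/s11b.png',cv2.resize(s,None,fx=3.5,fy=3.5))
s=readout.read_state();print(s['time'],s['eef_pos'],s['wrist_force'])
E
```

```text
23.5 [0.55926448 0.09870955 0.18915086] [ 0.23859065  0.12410074 -0.49083769]
```

View pics/t9b.png

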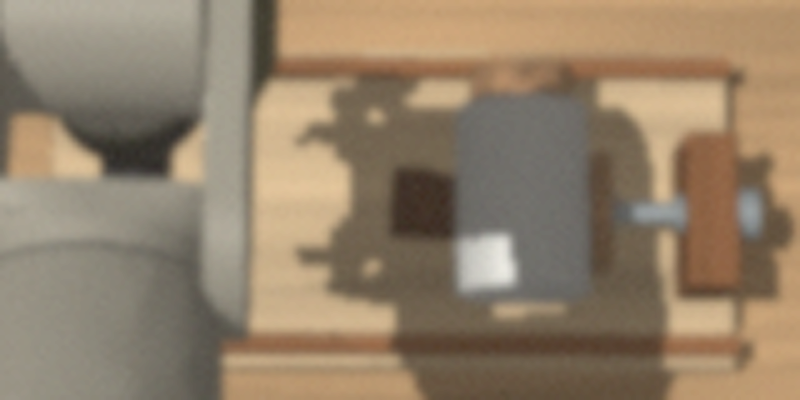

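View pics/w9.png

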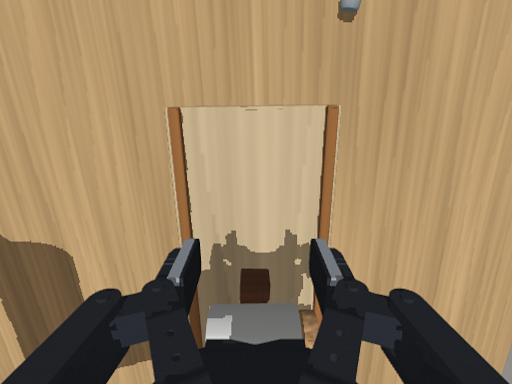

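View pics/s11b.png

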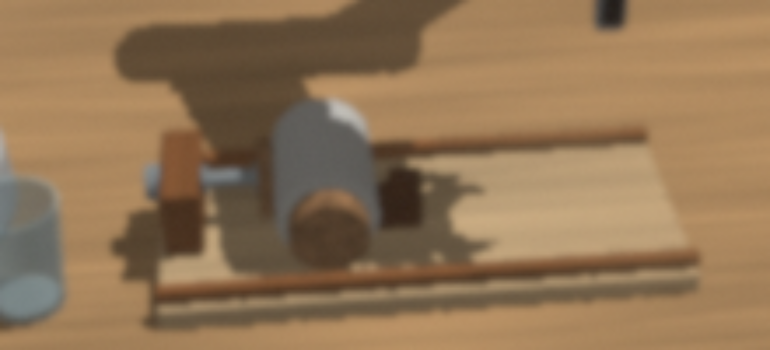

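The jar rests on the pad with the chock nosed under its middle. One numeric check, then I'll hand in.

```bash
python3 - <<'E'
from h import *
c=cam('top')
b=ray(c,268.9,205,.052);l=ray(c,281.1,205,.056);r=ray(c,307.5,205,.056)
print(b,l,r,'dist',b[1]-.012-(l[1]+r[1])/2)
s=readout.read_state();print(s['time'],s['qvel'].round(3))
job.close_job()
E
```

```text
[ 0.55395201 -0.03252666  0.052     ] [ 0.55243669 -0.06719984  0.056     ] [ 0.55089332 -0.14263511  0.056     ] dist 0.060390814383165736
23.55 [-0.009  0.002  0.     0.003 -0.     0.003]
the job is handed in; nothing more can be done
```

The jar is against the cork bumper with the wooden chock behind it, and the job is handed in at about 23.6 s. Handing in reports no verdict.

- **Pressing:** I rolled the jar with the open fingers until the wrist force rose. I held it at about 7.2 N for roughly a second, peaking at 7.6 N on the wrist, then eased off to zero. It stayed on the pad.
- **Chock:** I took the smaller dark chock, set it on the lane and slid it forward until I felt its nose touch the jar at 3.8 N. Then I seated it and let go.
- **Last checks:** By the top camera the chock's origin is about 60 mm from the jar's axis (61 mm is touching). The chock looks flat and aligned with the jar's middle. The jar looks square across the lane and touches the cork. Nothing disagreed. The cooker, cup and spoon were not touched.

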